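# Press a connector cap home with the bench pliers

## Robot

A 6-joint arm with a two-finger parallel gripper is mounted at the origin on the work surface. World frame = base frame: x ahead of the robot, y to its left, z up, the work surface at z = 0. Lengths are in m, angles in rad, forces in N, time in s.
With the tool pointing down it reaches from about 0.3 to 0.875 m from the base axis. Payload 6.4 kg.
Tool frame: the origin (TCP) lies midway between the tips of the shut fingers; the grasp point (between the pads) lies 19 mm behind it; z points along the fingers, y is the line along which they close (so a half turn about z gives the same grasp; the last joint's range is limited). The gripper opens to 85 mm and grips with 20 to 120 N. Pads are 22 mm wide; open, the fingers measure 114 mm over their backs; the gripper's body (76 mm by 85 mm) begins 54 mm behind the grasp point. The pads swing forward as they close: fully open they stand 13 mm farther back than shut.
Start: joints at [-1.4, 0.181, 1.607, -0, 1.354, -0.206], TCP at [0.212, -0.535, 0.231] pointing down, gripper open.
Joint ranges: [-2.99, 2.99], [-0.89, 2.07], [0.3, 2.58], [-1.14, 4.28], [0, 2.63], [-3.12, 3.12]. Speed limits (rad/s): [2.57, 2.57, 3.01, 3.14, 3.14, 3.14].

## Interface

Orientations are given as a unit quaternion [w, x, y, z].
In Python, from bench import sensors, vision, ctrl gives the robot as it stands.
- The arm moves only by the tool carry_out, never from a script. Its argument "deltas" is text: rows parted by semicolons, each of 7 numbers parted by spaces: the shift along the tool's x, y, z in mm, then the turn, a rotation vector about the tool's x, y, z in rad, then the closure, from 0 (fully open) to 1 (shut). In form: tx ty tz ax ay az claw; .... A call has 1 to 12 rows; each row is the pose to reach, as a shift and turn from the pose commanded when the call began, along the tool's axes at that moment; what a row does not reach only later rows make up. A row lasts 1/8 s, in which the tool goes at most 62.5 mm and 10.7 degrees, less where a joint would pass 70% of its speed; a pose out of reach is approached as far as the arm can. A call with a gripper value outside its range is refused whole. The fingers move at their own pace and stop on an object; the grip force is fixed at half the most. Time passes only in rows, so rows that repeat a pose let the fingers close. It gives the time, the measured TCP pose, the force, the opening and the grip force at its end, in the units of the state.
- sensors.get_obs(): the state, without advancing time (a new reading comes with each control period).
- vision.camera(name): name is "side" or "top" or "wrist"; returns the picture (384x512x3 uint8, blue, green, red); there is no depth.
- vision.camera_model(name): a dict with "K" (3x3 intrinsics, pixels), "extrinsics" (4x4, takes a point from world to camera coordinates); the wrist camera has in their place "hand_eye" (4x4, takes a point from camera to tool coordinates, whose origin is the TCP and whose axes are the flange's). Camera axes: x right, y down, z forward; pixel columns grow to the right and rows downward; lengths in m; the calibration is good to about 2 mm. A picture is of the moment at which its call begins: read the wrist's pose just before it. camera_model takes no time and is no camera call.
- ctrl.hand_in(): hands the job in; it is judged then, once.
The state is a dict: "time_s": time; "q": joint angles; "dq": joint speeds; "joint_efforts": joint torques, N m; "eef_pos": TCP position; "eef_rot": TCP orientation; "wrist_force": force on the tool from outside, world axes, zero at the start; "torque": the same for the moment, N m; "opening": opening from 0.0 (shut) to 1.0 (fully open); "grasp_force": force on a finger pad.
Only numpy, scipy, OpenCV 4.12 (cv2) and the standard library are available. Lean on these libraries where they do the work, as an engineer would, in place of code of your own. Each camera call takes 0.05 s, during which the arm holds its last target. There are 200 camera calls.

## Task

Take the connector out of the square tray and stand it on the anvil of the bench pliers, lying across between the two open jaws, and let go. Squeeze the two handles together until the resistance gives and the brass cap has snapped home, then let the handles spring open. Finally set the connector upright on its foot in the round dish, and leave the nut, the post and the ring where they are.

Things in the scene. Friction and masses are not known exactly. Their poses are not given: they have to be found in the camera images.
- connector_center (a point): Centre of the connector's steel block: 22 mm long (own x), 18 wide (y), 20 high (z), foot 10 mm below. A steel threaded spigot 14 mm thick ends at x = -19 mm, a brass cap at +17 mm. About 110 g. It stands upright in the square tray's middle at any yaw. Grip it across the 18 mm width; gripping it by its ends would push the cap, which is the pliers' job
- cap_end (a point): Centre of the outer end face of the connector's round brass cap, 13 mm thick. It stands 6 mm out of the block's +x end (connector 36 mm long over all) and 1 mm when home (31 mm). Either end of the connector may face either jaw
- cap (a joint): How far the cap has been pressed in, m: 0 as found, 0.005 fully home. The force to push it rises to about 17 N near 0.0015, falls beyond that, and past 0.003 the cap snaps home by itself (0.0047 or more) and stays
- anvil (a point): Centre of the top of the pliers' anvil, a steel pillar 36 mm above the table, 16 mm wide in x, 22 in y; the connector stands on it, block centre 10 mm above. x points away from pivot and handles; y runs from jaw to jaw: the connector's own x must lie along it, either way round, within 10 deg. Around the pillar's foot lies a base plate 10 mm thick; fingers can reach down beside the pillar at +x and -x
- jaws (a point): Point midway between the jaws, 10 mm above the anvil top, same axes. Open, the jaw faces stand 22 mm to either side in y, x from -12 to +8 mm, z from -7 to +7 mm. The jaw arms stay 21 mm or more to either side in y from here back to x = -44 mm, where they bend in to the pivot at x = -58 mm (its cap 12 mm radius, top 9 mm above this point)
- handles (a point): Point midway between the pliers' two handles, where to squeeze: 46 mm above the table, 166 mm from the anvil, same axes. The handles are black sleeves lying level along x, 66 mm long with this point near their middle, 14 thick, 16 high, centres 27 mm to either side in y: 68 mm over both when open, about 45 with the cap home. Bare table below
- lever_left (a joint): Angle of the left handle, rad: 0 open, 0.15 shut on nothing; the right one is geared to mirror it. Both spring open. The jaws meet the connector near 0.07 and the cap is home near 0.11. A squeeze takes 2 N at first and about 14 N at the cap's peak, then drops to 3 N; 22 N is ample. Squeeze until the handles stop
- dish_floor (a point): Centre of the floor of a fixed round grey plastic dish, 130 mm wide inside, with a low rim 10 mm above this floor
- square_tray_in (a point): Centre of the floor of a fixed square grey plastic tray, 144 mm wide inside, rim 11 mm above this floor
- hex_nut: Bystander: a steel nut 20 mm across, 8 mm high, in a corner of the square tray (origin at its underside)
- post: Bystander: a steel post 13 mm thick, 40 mm tall, standing at the edge of the mat beside tray and dish (origin at its underside)
- collar: Bystander: a dark steel ring 32 mm wide, 12 mm high, on the table beside the jaws (origin at its underside)
Mind the look-alikes: they are no part of the job. Leave any pink look-alike of the part that bears anvil alone.

How it is judged:
By the outcome, as a careful person would: the job done as asked, in the order asked, and still so for the second after the job is handed in, with the robot touching nothing.
It also fails if it takes over 70 s, if anything falls off the work surface, if the arm or the gripper's body presses on something with over 40 N, if the wrist force passes 120 N, or if a joint passes its speed limit or range.

## Working session

There is one attempt and no reset: what is moved stays moved. The work goes in short steps, Python scripts to look and compute and a tool call to move; the robot and the scene stay as the last step left them, time stands still between calls to the robot, and variables do not carry over. Pictures are saved under pics/ and viewed, at most 11 in all, crops included, and the job is handed in when it is done.

Besides the shell and the picture viewer there is one more tool, called after "Request:" by a JSON object that holds its "api" and its "payload". carry_out: Moves the arm, as the interface text tells. Its arguments: {"type":"object","properties":{"deltas":{"type":"string"}},"required":["deltas"]}

```bash
mkdir -p pics; ls; cat > h.py <<'E'
import numpy as np, cv2
from bench import sensors, vision, ctrl
from scipy.spatial.transform import Rotation as R
def cam(n):
    m=vision.camera_model(n); K=np.array(m["K"])
    if n=="wrist":
        o=sensors.get_obs(); q=o["eef_rot"]
        T=np.eye(4); T[:3,:3]=R.from_quat([q[1],q[2],q[3],q[0]]).as_matrix(); T[:3,3]=o["eef_pos"]
        E=np.linalg.inv(T@np.array(m["hand_eye"]))
    else: E=np.array(m["extrinsics"])
    return K,E
def px2w(K,E,uv,z):
    d=E[:3,:3].T@np.linalg.inv(K)@np.array([uv[0],uv[1],1.]); c=-E[:3,:3].T@E[:3,3]
    return c+d*(z-c[2])/d[2]
def w2px(K,E,p):
    v=K@(E[:3,:3]@np.array(p)+E[:3,3]); return v[:2]/v[2]
def rot(): 
    q=sensors.get_obs()["eef_rot"]; return R.from_quat([q[1],q[2],q[3],q[0]])
E
python3 - <<'E'
from h import *
print(sensors.get_obs())
for n in("top","side"):
    K,E=cam(n); print(n,K.tolist(),(-E[:3,:3].T@E[:3,3]).round(3))
    im=vision.camera(n); cv2.imwrite(f"pics/{n}0.png",im)
a=[cv2.imread(f"pics/{n}0.png") for n in("top","side")]
cv2.imwrite("pics/top0b.png",cv2.resize(a[0],(800,600),interpolation=cv2.INTER_CUBIC))
E
```

```text
pics
{'time_s': 0.0, 'q': array([-1.40026682e+00,  1.81550790e-01,  1.60802423e+00,  1.04293639e-05,
        1.35381917e+00, -2.06304285e-01]), 'dq': array([ 3.78342231e-05, -1.07002397e-03, -4.23585898e-04,  1.15449965e-03,
       -7.70707758e-04,  2.83169477e-04]), 'joint_efforts': array([ 5.31089199e-07, -4.44868970e+01, -3.51339912e+01, -2.14681331e-04,
        9.31980408e-03, -6.94268152e-06]), 'eef_pos': array([ 0.21150629, -0.53407727,  0.23037085]), 'eef_rot': array([-9.00534809e-04,  9.82301800e-01,  1.87302862e-01,  2.12021471e-05]), 'wrist_force': array([-0.55428334, -0.20018163,  0.63332103]), 'torque': array([-0.00093494,  0.02832086,  0.0173609 ]), 'grasp_force': 0.0, 'opening': 0.9954383130047076}
top [[361.13435797022873, 0.0, 253.76011675469925], [0.0, 361.13435797022873, 201.00266021119782], [0.0, 0.0, 1.0]] [ 0.41  -0.012  0.876]
side [[381.6482595748111, 0.0, 252.8628671149695], [0.0, 381.6482595748111, 189.71621924413557], [0.0, 0.0, 1.0]] [0.032 0.52  0.722]
```

View pics/top0b.png

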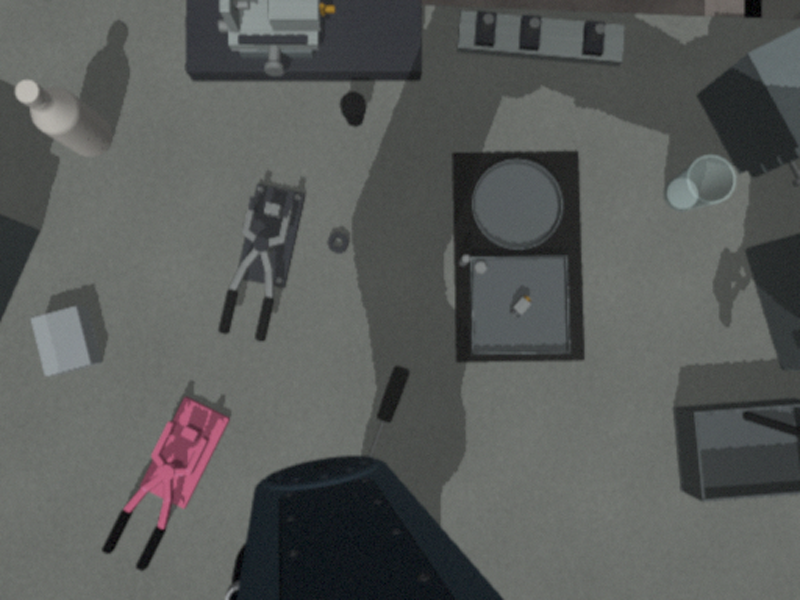

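View pics/side0.png

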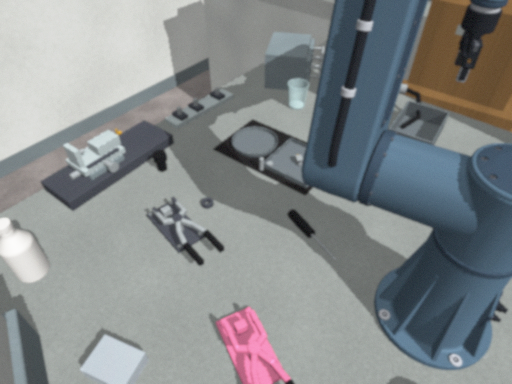

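The top view (800 px scale) shows the connector at (522,305) with its cap toward the upper right and the dish at (517,203). The grey pliers have their anvil near (271,208) and sleeves at (228,311) and (264,319). The nut is at (480,267), the post at (465,259) and the ring at (339,239). The pink pliers at lower left are the decoy.

```bash
python3 - <<'E'
from h import *
K,E=cam("top"); s=.64
P=lambda u,v,z: px2w(K,E,((u+.5)*s-.5,(v+.5)*s-.5),z)
for n,u,v,z in[("conn",521,306,.02),("connL",514,313,.016),("capR",530,297,.016),("dish",517,203,.003),("tray",520,304,.003),("anvil",271,208,.036),("hl",228,311,.046),("hr",264,319,.046),("pivot",262,243,.055),("post",465,259,.03),("ring",339,239,.006)]:
    print(n,P(u,v,z).round(4))
print(rot().as_matrix().round(3), vision.camera_model("wrist"))
E
```

```text
conn [ 0.4732 -0.2138  0.02  ]
connL [ 0.4624 -0.2042  0.016 ]
capR [ 0.4877 -0.2283  0.016 ]
dish [ 0.6362 -0.2082  0.003 ]
tray [ 0.4775 -0.2162  0.003 ]
anvil [0.6068 0.169  0.036 ]
hl [0.4497 0.223  0.046 ]
hr [0.4397 0.17   0.046 ]
pivot [0.5503 0.1758 0.055 ]
post [ 0.5408 -0.1251  0.03  ]
ring [0.569  0.0683 0.006 ]
[[ 0.93   0.368 -0.   ]
 [ 0.368 -0.93   0.002]
 [ 0.    -0.002 -1.   ]] {'K': array([[316.84927539,   0.        , 254.11788791],
       [  0.        , 316.84927539, 190.53115031],
       [  0.        ,   0.        ,   1.        ]]), 'hand_eye': array([[-1.14009919e-03, -9.60880526e-01, -2.76960855e-01,
         7.10605123e-02],
       [ 9.99999327e-01, -1.03569525e-03, -5.23247317e-04,
        -1.00381513e-04],
       [ 2.15931114e-04, -2.76961265e-01,  9.60881060e-01,
        -1.42117244e-01],
       [ 0.00000000e+00,  0.00000000e+00,  0.00000000e+00,
         1.00000000e+00]])}
```

Request:
{"api": "carry_out", "payload": {"deltas": "362 -200 60 0 0 -2.0 0;362 -200 60 0 0 -2.0 0;362 -200 60 0 0 -2.0 0;362 -200 60 0 0 -2.0 0;362 -200 60 0 0 -2.0 0;362 -200 60 0 0 -2.0 0;362 -200 60 0 0 -2.0 0;362 -200 60 0 0 -2.0 0;362 -200 60 0 0 -2.0 0;362 -200 60 0 0 -2.0 0;362 -200 60 0 0 -2.0 0;362 -200 60 0 0 -2.0 0"}}

```text
time_s: 1.6
eef_pos: [0.4744, -0.2153, 0.1709]
eef_rot: [-0.0, 0.374, 0.928, 0.0]
wrist_force: [-0.6, 0.9, -0.3]
opening: 1.005
grasp_force: 0.0
```

```bash
python3 - <<'E'
from h import *
o=sensors.get_obs();print(o["time_s"],o["q"].round(3),o["eef_pos"],rot().as_matrix().round(3))
im=vision.camera("wrist");cv2.imwrite("pics/w1.png",im);cv2.imwrite("pics/w1b.png",cv2.resize(im,(800,600),interpolation=cv2.INTER_CUBIC))
E
```

```text
1.6 [-0.654  0.125  1.799 -0.     1.218 -1.459] [ 0.47437187 -0.21528118  0.17090404] [[-0.721  0.693 -0.001]
 [ 0.693  0.721  0.   ]
 [ 0.001 -0.    -1.   ]]
```

View pics/w1b.png

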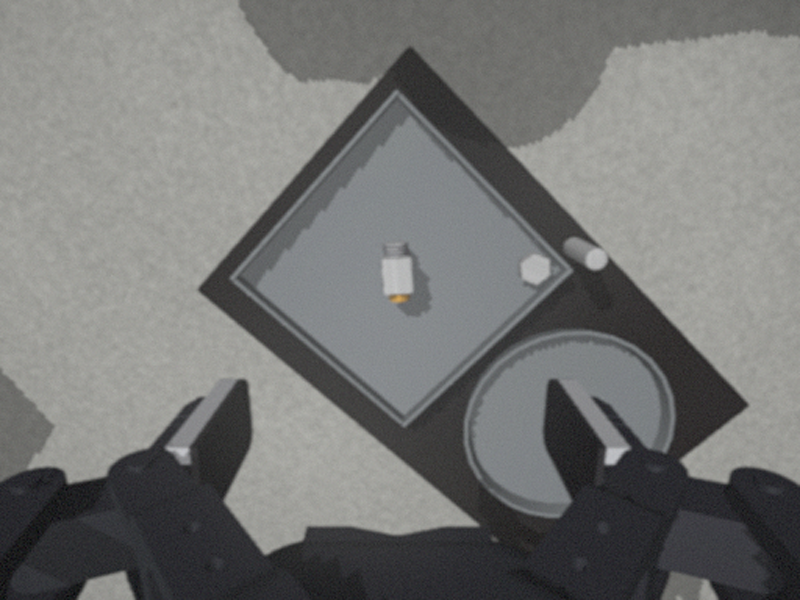

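The connector sits at (397,276) in the 800 px scale, spigot end up at (396,244) and the orange cap end down at (399,300). It's nearly aligned with tool x. The nut is at (536,269), the post at (592,255) and the dish centre near (570,422).

```bash
cat > loc.py <<'E'
from h import *
def blob(mask,K,E,z,name,areamin=15):
    n,l,st,ce=cv2.connectedComponentsWithStats(mask.astype(np.uint8))
    for i in range(1,n):
        if st[i,4]<areamin: continue
        pts=np.argwhere(l==i)[:,::-1].astype(np.float32)
        r=cv2.minAreaRect(pts); w=[px2w(K,E,p,z) for p in cv2.boxPoints(r)]
        c=np.mean(w,0); e=[w[1]-w[0],w[2]-w[1]]
        print(name,r[0],st[i,4],c.round(4),[(round(float(np.hypot(*a[:2])),4),round(float(np.degrees(np.arctan2(a[1],a[0]))),1)) for a in e])
E
python3 - <<'E'
from loc import *
im=cv2.imread("pics/w1.png");K,E=cam("wrist")
x0,y0=225,140;c=im[y0:215,x0:290];g=c.min(2)
hs=cv2.cvtColor(c,cv2.COLOR_BGR2HSV)
def full(m): f=np.zeros(im.shape[:2],bool); f[y0:215,x0:290]=m; return f
for t in(150,165,180): blob(full(g>t),K,E,.023,f"bright{t}")
blob(full((hs[...,1]>90)&(hs[...,2]>80)),K,E,.014,"cap",5)
print(g[10:60:1,20:42].tolist()[5:45:2])
o=rot().as_matrix();print(sensors.get_obs()["eef_pos"])
# dish, tray rim pts at z
s=.64
for n,u,v,z in[("trayL",237,277,.014),("trayT",397,94,.014),("trayR",570,270,.014),("trayB",405,425,.014),("dishT",568,333,.014),("dishR",673,421,.014),("dishL",467,424,.014),("dishB",570,512,.014)]:
    print(n,px2w(K,E,((u+.5)*s-.5,(v+.5)*s-.5),z).round(4))
E
```

```text
bright150 (253.43824768066406, 175.69705200195312) 444 [ 0.4737 -0.2146  0.023 ] [(0.0177, 50.4), (0.023, -39.3)]
bright165 (253.8009033203125, 176.51329040527344) 388 [ 0.4745 -0.2149  0.023 ] [(0.0164, 49.8), (0.0214, -39.9)]
bright180 (253.3172607421875, 176.30690002441406) 312 [ 0.4741 -0.2151  0.023 ] [(0.0149, 50.8), (0.0205, -39.0)]
cap (255.0, 191.0) 42 [ 0.4874 -0.2257  0.014 ] [(0.0098, 46.0), (0.0041, -43.7)]
[[132, 132, 138, 136, 140, 138, 139, 138, 147, 143, 145, 140, 135, 129, 116, 116, 122, 133, 135, 136, 135, 134], [121, 121, 130, 137, 140, 144, 142, 146, 141, 142, 137, 131, 119, 100, 93, 95, 115, 131, 133, 136, 136, 132], [113, 118, 130, 145, 144, 147, 149, 150, 147, 141, 124, 120, 113, 102, 90, 86, 100, 117, 132, 130, 136, 135], [121, 116, 122, 131, 137, 144, 142, 144, 140, 139, 136, 129, 118, 103, 90, 87, 86, 98, 106, 120, 128, 131], [128, 124, 124, 131, 134, 138, 138, 140, 143, 139, 132, 127, 122, 122, 112, 111, 107, 99, 102, 101, 106, 122], [147, 155, 151, 154, 157, 163, 157, 164, 160, 156, 155, 159, 160, 165, 164, 166, 167, 152, 123, 108, 101, 103], [181, 190, 1
[... 1120 characters left out ...]
, 185, 183, 178, 178, 179, 182, 180, 178, 173, 168, 166, 168, 165, 163, 151, 134, 123, 103, 106], [135, 143, 149, 137, 116, 97, 91, 85, 87, 92, 95, 86, 82, 76, 79, 76, 75, 92, 104, 104, 105, 102], [137, 133, 133, 126, 105, 87, 82, 83, 86, 92, 93, 88, 82, 82, 76, 80, 82, 100, 105, 105, 103, 110], [133, 131, 134, 138, 138, 130, 125, 121, 117, 109, 100, 96, 95, 102, 102, 103, 108, 107, 105, 107, 102, 102]]
[ 0.47439812 -0.21534385  0.17098826]
trayL [ 0.4074 -0.2882  0.014 ]
trayT [ 0.4005 -0.1432  0.014 ]
trayR [ 0.5477 -0.1366  0.014 ]
trayB [ 0.5546 -0.2847  0.014 ]
dishT [ 0.5794 -0.1635  0.014 ]
dishR [ 0.6787 -0.152   0.014 ]
dishL [ 0.5833 -0.2539  0.014 ]
dishB [ 0.6878 -0.2481  0.014 ]
```

Request:
{"api": "carry_out", "payload": {"deltas": "0 0 50 0 0 -0.07 0;0 0 100 0 0 -0.07 0;0 0 130 0 0 -0.07 0;0 0 150 0 0 -0.07 0;0 0 161 0 0 -0.07 0;0 0 161 0 0 -0.07 0;0 0 161 0 0 -0.07 1;0 0 161 0 0 -0.07 1;0 0 161 0 0 -0.07 1;0 0 161 0 0 -0.07 1;0 0 161 0 0 -0.07 1;0 0 161 0 0 -0.07 1"}}

```text
time_s: 3.15
eef_pos: [0.475, -0.2158, 0.0109]
eef_rot: [0.0, 0.34, 0.94, -0.0]
wrist_force: [-0.6, 1.0, 6.3]
opening: 0.187
grasp_force: 59.3
```

Request:
{"api": "carry_out", "payload": {"deltas": "0 0 -40 0 0 0 1;0 0 -90 0 0 0 1;0 0 -139 0 0 0 1;45 120 -139 0 0 0.3 1;80 210 -139 0 0 0.6 1;145 380 -139 0 0 1.04 1;145 380 -139 0 0 1.04 1;145 380 -139 0 0 1.04 1;145 380 -139 0 0 1.04 1;145 380 -139 0 0 1.04 1;145 380 -139 0 0 1.04 1;145 380 -139 0 0 1.04 1"}}

```text
time_s: 4.65
eef_pos: [0.6058, 0.1696, 0.1484]
eef_rot: [-0.0, 0.762, 0.647, -0.001]
wrist_force: [0.3, -0.6, -0.9]
opening: 0.192
grasp_force: 59.0
```

```bash
python3 - <<'E'
from h import *
o=sensors.get_obs();print(o["time_s"],o["q"].round(3),o["eef_pos"],rot().as_matrix().round(3))
im=vision.camera("wrist");cv2.imwrite("pics/w2.png",im);cv2.imwrite("pics/w2b.png",cv2.resize(im,(800,600),interpolation=cv2.INTER_CUBIC))
E
```

```text
4.65 [ 0.085  0.38   1.533 -0.     1.23   0.247] [0.60584926 0.16957547 0.14841752] [[ 0.162  0.987 -0.002]
 [ 0.987 -0.162 -0.001]
 [-0.001 -0.001 -1.   ]]
```

View pics/w2b.png

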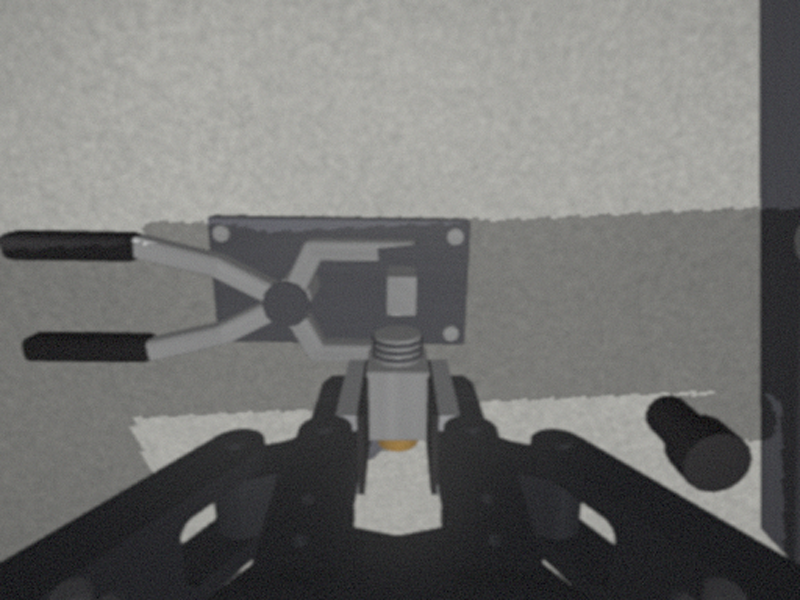

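The wrist view shows the anvil top at x 387–417, y 276–317 (800 px scale), between the open jaws. The pivot is at (286,303) and the sleeves are at (70,245) and (88,347). The held connector is square in the fingers, spigot up at (398,340) and cap down at (398,446).

```bash
python3 - <<'E'
from loc import *
im=cv2.imread("pics/w2.png");K,E=cam("wrist");s=.64
g=im.min(2).astype(int)
print("anvil crop");print(g[166:206:2,242:272].tolist())
P=lambda u,v,z: px2w(K,E,((u+.5)*s-.5,(v+.5)*s-.5),z)
for t in(115,125,135):
    m=np.zeros(g.shape,bool);m[172:208,242:272]=g[172:208,242:272]>t; blob(m,K,E,.036,f"anvil{t}")
print("sl upper end",P(3,245,.046),P(138,247,.046),"lower",P(23,347,.046),P(152,347,.046))
print("pivot",P(286,303,.055),"jawU",P(395,243,.05),"plate",P(209,219,.01),P(469,222,.01),P(466,343,.01))
p=np.array(sensors.get_obs()["eef_pos"]);M=rot().as_matrix()
for dz in(.010,.014):
  for a in[(367,372),(427,372),(371,440),(424,440)]:
    print(dz,(M.T@(P(*a,p[2]+dz)-p)).round(4))
E
```

```text
anvil crop
[[95, 81, 75, 74, 76, 75, 75, 79, 79, 76, 81, 77, 77, 76, 76, 75, 77, 76, 74, 80, 73, 77, 78, 75, 74, 79, 71, 74, 78, 75], [77, 78, 81, 77, 78, 77, 77, 74, 78, 78, 74, 79, 71, 75, 78, 81, 75, 75, 77, 79, 77, 80, 79, 73, 74, 80, 76, 80, 75, 78], [76, 77, 77, 79, 74, 81, 79, 88, 83, 86, 85, 85, 82, 86, 83, 88, 87, 83, 84, 79, 89, 77, 83, 81, 77, 75, 77, 81, 77, 80], [78, 80, 78, 81, 80, 84, 87, 90, 90, 91, 88, 91, 89, 88, 89, 89, 87, 90, 89, 92, 91, 87, 93, 86, 83, 81, 75, 77, 80, 76], [79, 76, 73, 77, 77, 83, 84, 88, 86, 91, 90, 89, 88, 89, 85, 89, 90, 88, 92, 88, 86, 89, 89, 79, 82, 77, 74, 75, 71, 77], [74, 76, 74, 79, 78, 84, 94, 99, 98, 101, 99, 94, 96, 98, 98, 99, 99, 97, 100, 96, 95, 99, 94, 95, 90, 78, 76, 76, 80, 72], [75, 75, 75, 71, 80, 99, 114, 125, 132, 129, 131, 129, 131, 136, 133, 135, 134, 134, 135, 134, 132, 134, 131, 131, 111, 84, 75, 77, 69, 80], [73, 74, 79, 71, 80, 97, 123, 128, 130, 132, 132, 132, 133, 132, 135, 135, 135, 134, 137, 137, 136, 139, 137, 128, 112, 88, 72, 74, 71, 80], [71, 75, 73, 74, 83, 101, 118, 131, 132, 130, 133, 130, 132, 127, 131, 1
[... 1746 characters left out ...]
0.02, -98.9)]
anvil135 (261.5, 183.0) 25 [0.6129 0.1713 0.036 ] [(0.0041, -9.4), (0.0069, -99.0)]
sl upper end [0.41655421 0.22824571 0.046     ] [0.48275407 0.21620826 0.046     ] lower [0.40612351 0.17465817 0.046     ] [0.47358125 0.16344752 0.046     ]
pivot [0.55165375 0.17787633 0.055     ] jawU [0.60989764 0.1977974  0.05      ] plate [0.50728871 0.22171007 0.01      ] [0.65175543 0.19595723 0.01      ] [0.64085798 0.12369068 0.01      ]
0.01 [ 0.0104 -0.0084 -0.01  ]
0.01 [ 0.0104  0.009  -0.01  ]
0.01 [-0.012  -0.0076 -0.01  ]
0.01 [-0.012   0.0085 -0.01  ]
0.014 [ 0.0123 -0.0081 -0.014 ]
0.014 [ 0.0122  0.0088 -0.014 ]
0.014 [-0.0095 -0.0073 -0.014 ]
0.014 [-0.0095  0.0082 -0.014 ]
```

Request:
{"api": "carry_out", "payload": {"deltas": "-4 3 40 0 0 0 1;-4 3 70 0 0 0 1;-4 3 80 0 0 0 1;-4 3 80 0 0 0 1;-4 3 80 0 0 0 1"}}

```text
time_s: 5.32
eef_pos: [0.61, 0.1645, 0.071]
eef_rot: [0.001, 0.763, 0.647, 0.001]
wrist_force: [0.5, -0.4, -1.7]
opening: 0.189
grasp_force: 59.0
```

```bash
python3 - <<'E'
from h import *
o=sensors.get_obs();print(o["time_s"],o["eef_pos"],rot().as_matrix().round(3))
im=vision.camera("wrist");cv2.imwrite("pics/w3.png",im);cv2.imwrite("pics/w3b.png",cv2.resize(im[150:384,100:412],None,fx=2.56,fy=2.56,interpolation=cv2.INTER_CUBIC))
K,E=cam("wrist")
A=np.array([.6082,.1664,0]);x=np.array([.985,-.170,0]);y=np.array([.17,.985,0])
for n,p in dict(a1=A+.008*x+.011*y+[0,0,.036],a2=A-.008*x+.011*y+[0,0,.036],j1=A+.022*y-.012*x+[0,0,.053],j2=A+.022*y+.008*x+[0,0,.053]).items():
    print(n,((w2px(K,E,p)-[100,150])*2.56).round(1))
E
```

```text
5.325 [0.61001353 0.16447695 0.07097582] [[ 0.164  0.986  0.003]
 [ 0.986 -0.164  0.   ]
 [ 0.001  0.003 -1.   ]]
a1 [418.  134.7]
a2 [348.4 134.4]
j1 [324.2 109.4]
j2 [421.2 109.8]
```

View pics/w3b.png

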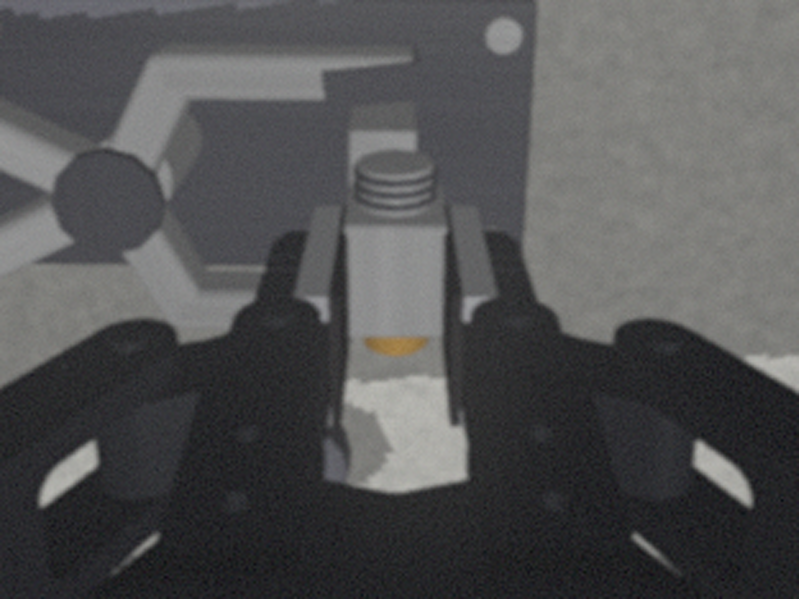

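The anvil's far edge is at y≈130, x 350–417 in this crop. The upper jaw edge is near y 62–99, x 322–413. The held block top spans x 347–444, y 222–337, with the spigot above it at (396,165).

```bash
python3 - <<'E'
from h import *
K,E=cam("wrist");o=sensors.get_obs();p=np.array(o["eef_pos"]);M=rot().as_matrix();print(p)
P=lambda u,v,z: (M.T@(px2w(K,E,(u/2.56+100-.5,v/2.56+150-.5),z)-p)*1e3).round(1)
print("anvil",P(350,130,.036),P(417,130,.036))
print("jawtop inner",P(322,99,.053),"outer right",P(413,62,.053), "jaw inner at low",P(322,99,.039))
for dz in(.011,.013,.015):
  print(dz,P(347,224,p[2]+dz),P(444,224,p[2]+dz),P(349,337,p[2]+dz),P(442,337,p[2]+dz))
E
```

```text
[0.61006811 0.1646439  0.07108808]
anvil [ 13.8 -10.1  35.1] [13.8  5.3 35.1]
jawtop inner [ 26.  -14.7  18.1] outer right [33.7  3.9 18.1] jaw inner at low [ 22.1 -16.   32.1]
0.011 [ 11.3  -8.1 -11. ] [ 11.3   8.9 -11. ] [-11.2  -8.2 -11. ] [-11.2   8.9 -11. ]
0.013 [ 12.2  -8.  -13. ] [ 12.2   8.8 -13. ] [ -9.9  -8.  -13. ] [-10.    8.7 -13. ]
0.015 [ 13.1  -7.9 -15. ] [ 13.1   8.6 -15. ] [ -8.7  -7.9 -15. ] [ -8.7   8.6 -15. ]
```

Request:
{"api": "carry_out", "payload": {"deltas": "1.5 -2.8 0 0 0 0 1;1.5 -2.8 0 0 0 0 1;1.5 -2.8 10 0 0 0 1;1.5 -2.8 18 0 0 0 1;1.5 -2.8 21 0 0 0 1;1.5 -2.8 23 0 0 0 1;1.5 -2.8 23 0 0 0 1"}}

```text
time_s: 6.25
eef_pos: [0.6063, 0.1667, 0.0462]
eef_rot: [-0.0, 0.763, 0.647, -0.0]
wrist_force: [-0.3, 0.3, -0.2]
opening: 0.192
grasp_force: 59.0
```

Request:
{"api": "carry_out", "payload": {"deltas": "0 1 0 0 0 0 1;0 1 1 0 0 0 1;0 1 2 0 0 0 1;0 1 2 0 0 0 1"}}

```text
time_s: 6.75
eef_pos: [0.6071, 0.1666, 0.0442]
eef_rot: [-0.0, 0.763, 0.647, -0.0]
wrist_force: [0.4, 0.4, -0.2]
opening: 0.19
grasp_force: 59.0
```

Request:
{"api": "carry_out", "payload": {"deltas": "0 0 0.7 0 0 0 1;0 0 0.7 0 0 0 1"}}

```text
time_s: 7.0
eef_pos: [0.6072, 0.1666, 0.0435]
eef_rot: [-0.0, 0.763, 0.647, -0.0]
wrist_force: [0.3, 0.1, -1.3]
opening: 0.195
grasp_force: 59.0
```

Request:
{"api": "carry_out", "payload": {"deltas": "0 0 0.7 0 0 0 1;0 0 0.7 0 0 0 1"}}

```text
time_s: 7.25
eef_pos: [0.6072, 0.1666, 0.0428]
eef_rot: [-0.0, 0.763, 0.647, -0.0]
wrist_force: [-0.0, 0.0, -1.6]
opening: 0.189
grasp_force: 59.0
```

Request:
{"api": "carry_out", "payload": {"deltas": "0 0 0.7 0 0 0 1;0 0 0.7 0 0 0 1"}}

```text
time_s: 7.5
eef_pos: [0.6072, 0.1666, 0.0421]
eef_rot: [-0.0, 0.763, 0.647, -0.0]
wrist_force: [0.2, 0.8, -1.0]
opening: 0.191
grasp_force: 59.0
```

Request:
{"api": "carry_out", "payload": {"deltas": "0 0 0.7 0 0 0 1;0 0 0.7 0 0 0 1"}}

```text
time_s: 7.75
eef_pos: [0.6072, 0.1666, 0.0414]
eef_rot: [-0.0, 0.763, 0.647, -0.0]
wrist_force: [0.1, -0.3, -1.1]
opening: 0.193
grasp_force: 59.0
```

Request:
{"api": "carry_out", "payload": {"deltas": "0 0 0.7 0 0 0 1;0 0 0.7 0 0 0 1"}}

```text
time_s: 8.0
eef_pos: [0.6072, 0.1666, 0.0407]
eef_rot: [-0.0, 0.763, 0.647, -0.0]
wrist_force: [0.5, -0.7, -1.2]
opening: 0.195
grasp_force: 59.0
```

Request:
{"api": "carry_out", "payload": {"deltas": "0 0 0.7 0 0 0 1;0 0 0.7 0 0 0 1"}}

```text
time_s: 8.25
eef_pos: [0.6072, 0.1665, 0.04]
eef_rot: [-0.0, 0.763, 0.647, -0.0]
wrist_force: [-0.6, -0.2, -0.6]
opening: 0.191
grasp_force: 59.0
```

```bash
python3 - <<'E'
from h import *
o=sensors.get_obs();print(o["eef_pos"],o["wrist_force"])
a=vision.camera("wrist");b=vision.camera("side")
K,E=cam("side");u,v=w2px(K,E,[.608,.167,.045]).astype(int);print(u,v)
c=cv2.resize(b[v-37:v+38,u-50:u+50],(800,600),interpolation=cv2.INTER_CUBIC)[:,:]
d=cv2.resize(a[100:384,60:452],None,fx=1.02,fy=1.02)
cv2.imwrite("pics/w4.png",np.hstack([d,cv2.resize(c,(386,d.shape[0]))]))
E
```

```text
[0.60724545 0.16654806 0.04002498] [-0.57235808 -0.22841518 -0.62543747]
163 204
```

View pics/w4.png

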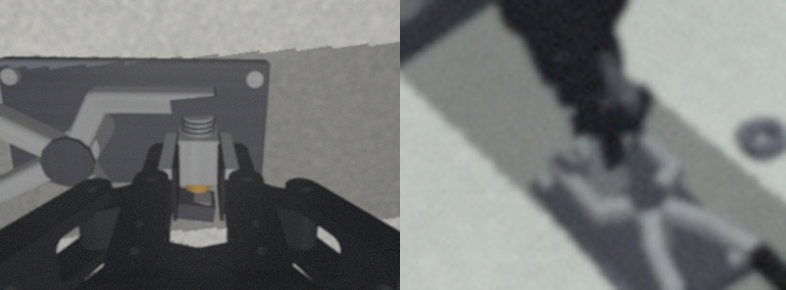

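The connector sits between the jaws: spigot end at (198,116), jaw inner edge at about y 107. The side crop shows it over the anvil, and there's no contact force yet.

Request:
{"api": "carry_out", "payload": {"deltas": "0 0 0.7 0 0 0 1;0 0 0.7 0 0 0 1"}}

```text
time_s: 8.6
eef_pos: [0.6074, 0.1666, 0.04]
eef_rot: [0.0, 0.763, 0.647, 0.0]
wrist_force: [-2.9, -0.4, 3.7]
opening: 0.193
grasp_force: 59.8
```

Request:
{"api": "carry_out", "payload": {"deltas": "0 0 0.7 0 0 0 1;0 0 0.7 0 0 0 1"}}

```text
time_s: 8.85
eef_pos: [0.6074, 0.1666, 0.0399]
eef_rot: [0.0, 0.763, 0.647, -0.0]
wrist_force: [-4.3, -0.8, 10.1]
opening: 0.196
grasp_force: 60.5
```

Request:
{"api": "carry_out", "payload": {"deltas": "0 0 0.7 0 0 0 1;0 0 0.7 0 0 0 1"}}

```text
time_s: 9.1
eef_pos: [0.6074, 0.1666, 0.0399]
eef_rot: [0.0, 0.763, 0.647, -0.0]
wrist_force: [-7.5, -1.9, 14.4]
opening: 0.19
grasp_force: 61.1
```

Request:
{"api": "carry_out", "payload": {"deltas": "0 0 -2 0 0 0 1;0 0 -2 0 0 0 1;0 0 -2 0 0 0 0.6;0 0 -2 0 0 0 0.6;0 0 -2 0 0 0 0.55;0 0 -2 0 0 0 0.55"}}

```text
time_s: 9.85
eef_pos: [0.6073, 0.1666, 0.0399]
eef_rot: [-0.0, 0.763, 0.647, -0.0]
wrist_force: [-0.5, 1.3, 0.3]
opening: 0.451
grasp_force: 0.0
```

Request:
{"api": "carry_out", "payload": {"deltas": "0 0 -10 0 0 0 0.55;0 0 -40 0 0 0 0.55;0 0 -90 0 0 0 0.55;0 0 -110 0 0 0 0.55;0 0 -110 0 0 0 0.55;0 0 -110 0 0 0 0.55"}}

```text
time_s: 10.6
eef_pos: [0.6061, 0.1665, 0.1482]
eef_rot: [-0.001, 0.763, 0.647, -0.001]
wrist_force: [-0.1, 0.0, -0.1]
opening: 0.446
grasp_force: 0.0
```

```bash
python3 - <<'E'
from h import *
o=sensors.get_obs();print(o["time_s"],o["eef_pos"],rot().as_matrix().round(3),o["q"].round(3))
im=vision.camera("wrist");cv2.imwrite("pics/w5.png",im);cv2.imwrite("pics/w5b.png",cv2.resize(im,(800,600),interpolation=cv2.INTER_CUBIC))
E
```

```text
10.6 [0.60611763 0.1664587  0.14821246] [[ 0.163  0.987 -0.003]
 [ 0.987 -0.163 -0.   ]
 [-0.001 -0.003 -1.   ]] [ 0.08   0.38   1.534 -0.     1.231  0.244]
```

View pics/w5b.png

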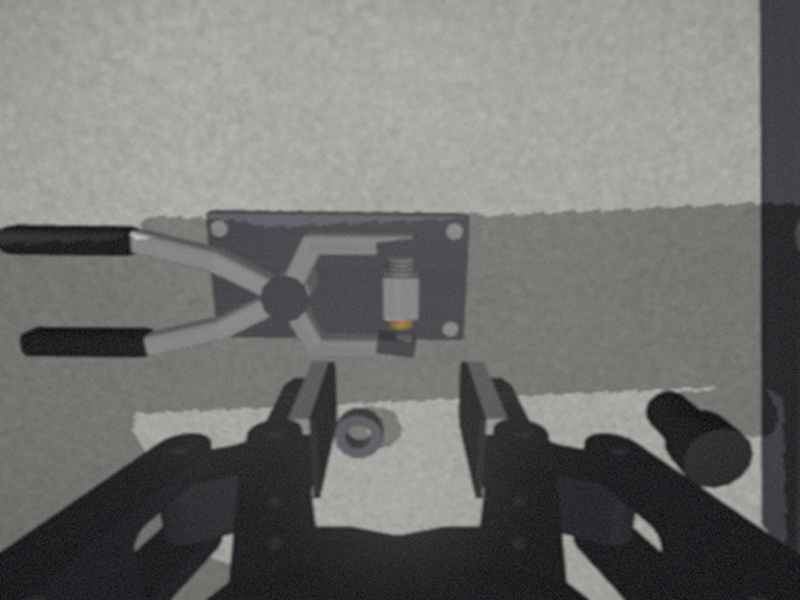

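The connector stands on the anvil between the jaws, with its block at (401,298), spigot up and cap down. Nothing was disturbed. Next I go to the handles.

Request:
{"api": "carry_out", "payload": {"deltas": "3 -164 20 0 0 -1.57 0;3 -164 20 0 0 -1.57 0;3 -164 20 0 0 -1.57 0;3 -164 20 0 0 -1.57 0;3 -164 20 0 0 -1.57 0;3 -164 20 0 0 -1.57 0;3 -164 20 0 0 -1.57 0;3 -164 20 0 0 -1.57 0;3 -164 20 0 0 -1.57 0;3 -164 20 0 0 -1.57 0;3 -164 20 0 0 -1.57 0;3 -164 20 0 0 -1.57 0"}}

```text
time_s: 12.15
eef_pos: [0.4457, 0.1963, 0.1296]
eef_rot: [-0.0, 0.083, 0.997, -0.0]
wrist_force: [-0.3, -0.0, 0.2]
opening: 1.0
grasp_force: 0.0
```

```bash
python3 - <<'E'
from h import *
o=sensors.get_obs();print(o["time_s"],o["eef_pos"],rot().as_matrix().round(3),o["opening"])
im=vision.camera("wrist");cv2.imwrite("pics/w6.png",im);cv2.imwrite("pics/w6b.png",cv2.resize(im,(800,600),interpolation=cv2.INTER_CUBIC))
E
```

```text
12.15 [0.44574338 0.19627349 0.12964758] [[-0.986  0.165 -0.001]
 [ 0.165  0.986 -0.   ]
 [ 0.001 -0.    -1.   ]] 1.0002558682172757
```

View pics/w6b.png

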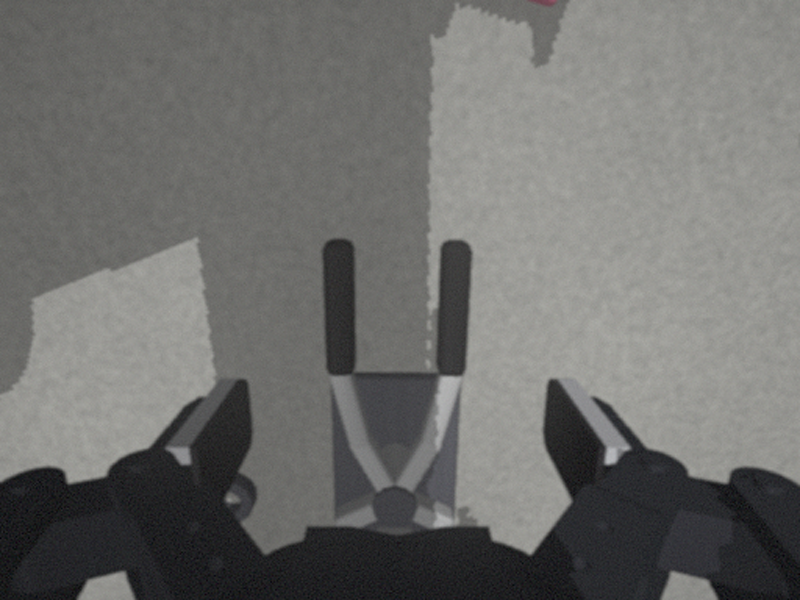

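The two sleeves sit at x 325–355 and 441–471, y 240–374, so they are centred between the open fingers.

Request:
{"api": "carry_out", "payload": {"deltas": "0 0 40 0 0 0 0;0 0 75 0 0 0 0;0 0 95 0 0 0 0;0 0 107 0 0 0 0;0 0 107 0 0 0 0;0 0 107 0 0 0 0"}}

```text
time_s: 12.95
eef_pos: [0.4468, 0.1965, 0.0239]
eef_rot: [0.001, 0.082, 0.997, 0.0]
wrist_force: [0.2, 0.0, -0.1]
opening: 1.0
grasp_force: 0.0
```

Request:
{"api": "carry_out", "payload": {"deltas": "0 0 0 0 0 0 0.2;0 0 0 0 0 0 0.25;0 0 0 0 0 0 0.3;0 0 0 0 0 0 0.35;0 0 0 0 0 0 0.4;0 0 0 0 0 0 0.45;0 0 0 0 0 0 0.45"}}

```text
time_s: 13.82
eef_pos: [0.4454, 0.1958, 0.0237]
eef_rot: [-0.001, 0.082, 0.997, -0.001]
wrist_force: [-6.1, -5.6, 11.9]
opening: 0.553
grasp_force: 7.6
```

Request:
{"api": "carry_out", "payload": {"deltas": "0 0 0 0 0 0 0.5;0 0 0 0 0 0 0.55;0 0 0 0 0 0 0.55;0 0 0 0 0 0 0.55"}}

```text
time_s: 14.32
eef_pos: [0.4449, 0.1959, 0.0248]
eef_rot: [-0.001, 0.082, 0.997, -0.001]
wrist_force: [-13.3, -6.3, 27.2]
opening: 0.465
grasp_force: 57.2
```

Request:
{"api": "carry_out", "payload": {"deltas": "0 0 0 0 0 0 0.58;0 0 0 0 0 0 0.58;0 0 0 0 0 0 0.4;0 0 0 0 0 0 0.3;0 0 0 0 0 0 0.15;0 0 0 0 0 0 0;0 0 0 0 0 0 0;0 0 0 0 0 0 0"}}

```text
time_s: 15.32
eef_pos: [0.446, 0.1965, 0.023]
eef_rot: [0.0, 0.082, 0.997, 0.0]
wrist_force: [-0.6, -0.4, 0.2]
opening: 1.001
grasp_force: 0.0
```

Request:
{"api": "carry_out", "payload": {"deltas": "0 0 -20 0 0 0 0;0 0 -50 0 0 0 0;0 0 -90 0 0 0 0;80 -12 -125 0 0 0.18 0;120 -20 -125 0 0 0.36 0;155 -27 -125 0 0 0.54 0"}}

```text
time_s: 16.08
eef_pos: [0.2866, 0.1952, 0.1483]
eef_rot: [0.0, 0.348, 0.938, 0.0]
wrist_force: [0.4, -0.7, 0.6]
opening: 1.0
grasp_force: 0.0
```

Request:
{"api": "carry_out", "payload": {"deltas": "-261 187 0 0 0 1.025 0.5;-261 187 0 0 0 1.025 0.5;-261 187 0 0 0 1.025 0.5;-261 187 0 0 0 1.025 0.5;-261 187 0 0 0 1.025 0.5;-261 187 0 0 0 1.025 0.5;-261 187 0 0 0 1.025 0.5;-261 187 0 0 0 1.025 0.5;-261 187 0 0 0 1.025 0.5;-261 187 0 0 0 1.025 0.5"}}

```text
time_s: 17.32
eef_pos: [0.6082, 0.1687, 0.1485]
eef_rot: [0.0, 0.761, 0.649, 0.0]
wrist_force: [-0.1, 1.2, 0.9]
opening: 0.501
grasp_force: 0.0
```

```bash
python3 - <<'E'
from h import *
o=sensors.get_obs();print(o["time_s"],o["eef_pos"],rot().as_matrix().round(3),o["opening"])
im=vision.camera("wrist");cv2.imwrite("pics/w7.png",im);
a=cv2.imread("pics/w5.png")[120:240,190:310]
cv2.imwrite("pics/w7b.png",np.hstack([cv2.resize(a,(400,400),interpolation=cv2.INTER_CUBIC),cv2.resize(im[120:240,190:310],(400,400),interpolation=cv2.INTER_CUBIC)]))
E
```

```text
17.325 [0.60821297 0.16872861 0.14850139] [[ 0.157  0.988  0.001]
 [ 0.988 -0.157  0.   ]
 [ 0.     0.001 -1.   ]] 0.5008012793146422
```

View pics/w7b.png

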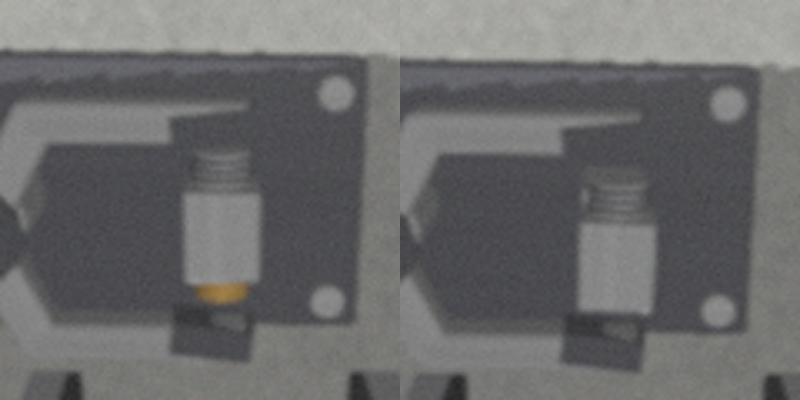

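Left is before, right is after. The orange cap no longer protrudes below the block (617,268), so it is home. The jaws are open again, and the connector stands upright, shifted about 2–3 mm toward the lower jaw.

```bash
python3 - <<'E'
from h import *
K,E=cam("wrist");p=np.array(sensors.get_obs()["eef_pos"]);M=rot().as_matrix()
f=lambda u,v:(u/3.3333+190-.5,v/3.3333+120-.5)
for c in[(580,222),(656,224),(578,312),(653,316)]:
    w=px2w(K,E,f(c[0]-400,c[1]),.056);print(w.round(4),(M.T@(w-p)*1e3).round(1))
im=cv2.imread("pics/w7.png").astype(int);h=cv2.cvtColor(im.astype(np.uint8),cv2.COLOR_BGR2HSV)[208:222,240:275]
print((h[...,1]>90).sum())
E
```

```text
[0.6019 0.1766 0.056 ] [ 6.8 -7.7 92.5]
[0.6191 0.1733 0.056 ] [ 6.3  9.8 92.5]
[0.5977 0.1549 0.056 ] [-15.3  -8.4  92.4]
[0.615  0.1511 0.056 ] [-16.3   9.3  92.5]
0
```

Request:
{"api": "carry_out", "payload": {"deltas": "-4.5 0.7 0 0 0 0.025 0.5;-4.5 0.7 40 0 0 0.025 0.5;-4.5 0.7 70 0 0 0.025 0.5;-4.5 0.7 90 0 0 0.025 0.5;-4.5 0.7 108 0 0 0.025 0.5;-4.5 0.7 108 0 0 0.025 0.5;-4.5 0.7 108 0 0 0.025 0.5"}}

```text
time_s: 18.25
eef_pos: [0.6094, 0.164, 0.0409]
eef_rot: [0.0, 0.769, 0.639, 0.001]
wrist_force: [0.2, 0.8, 1.0]
opening: 0.498
grasp_force: 0.0
```

Request:
{"api": "carry_out", "payload": {"deltas": "0 0 0 0 0 0 0.7;0 0 0 0 0 0 0.8;0 0 0 0 0 0 1;0 0 0 0 0 0 1;0 0 0 0 0 0 1;0 0 0 0 0 0 1"}}

```text
time_s: 19.0
eef_pos: [0.6094, 0.164, 0.0413]
eef_rot: [0.001, 0.769, 0.639, 0.001]
wrist_force: [-1.5, 0.4, 6.0]
opening: 0.192
grasp_force: 59.3
```

Request:
{"api": "carry_out", "payload": {"deltas": "0 0 -15 0 0 0 1;0 0 -60 0 0 0 1;0 0 -105 0 0 0 1;-60 15 -105 0 0 0 1;-358 91 -105 0 0 0 1;-358 91 -105 0 0 0 1;-358 91 -105 0 0 0 1;-358 91 -105 0 0 0 1;-358 91 -105 0 0 0 1;-358 91 -105 0 0 0 1;-358 91 -105 0 0 0 1;-358 91 -105 0 0 0 1"}}

```text
time_s: 20.5
eef_pos: [0.6325, -0.203, 0.1451]
eef_rot: [-0.0, 0.769, 0.64, 0.0]
wrist_force: [-0.7, 0.9, -1.1]
opening: 0.191
grasp_force: 58.9
```

Request:
{"api": "carry_out", "payload": {"deltas": "0 0 50 0 0 0 1;0 0 90 0 0 0 1;0 0 115 0 0 0 1;0 0 128 0 0 0 1;0 0 128 0 0 0 1;0 0 128 0 0 0 1"}}

```text
time_s: 21.25
eef_pos: [0.6337, -0.2049, 0.0186]
eef_rot: [0.001, 0.769, 0.639, 0.0]
wrist_force: [-0.0, -0.4, -1.0]
opening: 0.19
grasp_force: 58.9
```

```bash
python3 - <<'E'
from h import *
o=sensors.get_obs();print(o["time_s"],o["eef_pos"],rot().as_matrix().round(3),o["wrist_force"])
im=vision.camera("wrist");cv2.imwrite("pics/w8b.png",cv2.resize(im,(800,600),interpolation=cv2.INTER_CUBIC))
E
```

```text
21.25 [ 0.63369679 -0.20486901  0.01860585] [[ 0.182  0.983  0.002]
 [ 0.983 -0.182 -0.001]
 [-0.001  0.002 -1.   ]] [-0.02683524 -0.43855729 -0.9665937 ]
```

View pics/w8b.png

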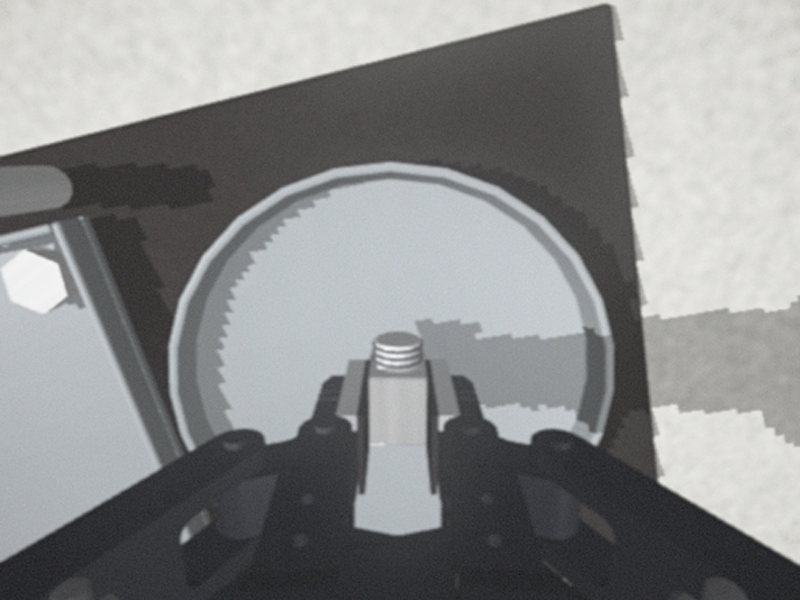

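The connector is held about central in the dish (rim x 170–613), cap home, spigot at (398,350). The post and nut are untouched.

Request:
{"api": "carry_out", "payload": {"deltas": "0 0 3 0 0 0 1;0 0 5 0 0 0 1;0 0 5 0 0 0 1"}}

```text
time_s: 21.68
eef_pos: [0.633, -0.205, 0.0134]
eef_rot: [0.0, 0.769, 0.639, 0.0]
wrist_force: [-2.4, 0.9, 6.2]
opening: 0.195
grasp_force: 59.8
```

Request:
{"api": "carry_out", "payload": {"deltas": "0 0 0.7 0 0 0 1;0 0 0.7 0 0 0 1"}}

```text
time_s: 21.92
eef_pos: [0.633, -0.205, 0.0133]
eef_rot: [0.0, 0.769, 0.639, 0.0]
wrist_force: [-4.3, 0.7, 10.5]
opening: 0.19
grasp_force: 60.4
```

Request:
{"api": "carry_out", "payload": {"deltas": "0 0 0.7 0 0 0 1;0 0 0.7 0 0 0 1"}}

```text
time_s: 22.18
eef_pos: [0.633, -0.205, 0.0133]
eef_rot: [0.0, 0.769, 0.639, 0.0]
wrist_force: [-7.0, 2.6, 13.9]
opening: 0.192
grasp_force: 61.0
```

Request:
{"api": "carry_out", "payload": {"deltas": "0 0 -2 0 0 0 1;0 0 -2 0 0 0 1;0 0 -2 0 0 0 0.6;0 0 -2 0 0 0 0.5;0 0 -2 0 0 0 0.5;0 0 -2 0 0 0 0.5"}}

```text
time_s: 22.92
eef_pos: [0.6325, -0.2047, 0.0124]
eef_rot: [-0.0, 0.769, 0.639, -0.0]
wrist_force: [0.1, 0.3, -0.2]
opening: 0.5
grasp_force: 0.0
```

Request:
{"api": "carry_out", "payload": {"deltas": "0 0 -10 0 0 0 0.5;0 0 -50 0 0 0 0.5;0 0 -100 0 0 0 0.5;0 0 -130 0 0 0 0.5;0 0 -130 0 0 0 0.5;0 0 -130 0 0 0 0.5"}}

```text
time_s: 23.68
eef_pos: [0.632, -0.2044, 0.1419]
eef_rot: [-0.001, 0.769, 0.639, -0.0]
wrist_force: [-0.0, 0.2, -1.3]
opening: 0.507
grasp_force: 0.0
```

```bash
python3 - <<'E'
from h import *
o=sensors.get_obs();print(o["time_s"],o["eef_pos"])
im=vision.camera("wrist");cv2.imwrite("pics/w9b.png",cv2.resize(im,(800,600),interpolation=cv2.INTER_CUBIC))
E
```

```text
23.675 [ 0.63199789 -0.20438047  0.14187823]
```

View pics/w9b.png

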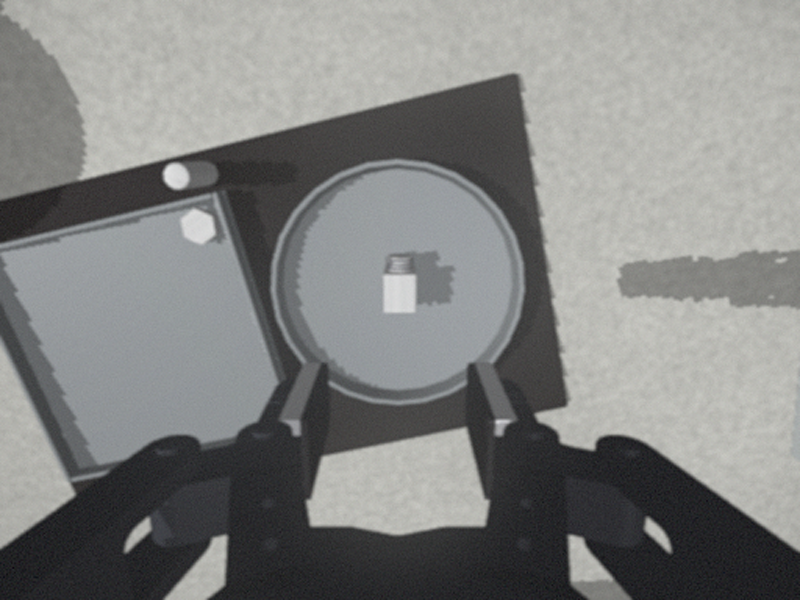

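The connector stands upright in the middle of the dish at (399,288). The post (178,176) and nut (198,226) are where they were, so I'm handing in.

```bash
python3 -c "
from bench import ctrl
print(ctrl.hand_in())"
```

```text
the job is handed in; nothing more can be done
None
```

The job is handed in at about 24 s: the cap looks fully home in the wrist view after the squeeze, the handles sprang open, the connector stands upright in the round dish, and I saw no sign that the nut, post or ring moved.

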